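# Wedge a relay fast in the bench clamp

### The arm

A 6-joint arm with a two-finger parallel gripper is mounted at the origin on a cart in front of the work surface, level with it; the furniture and walls round the work are solid. World frame = base frame: x ahead of the robot, y to its left, z up, the work surface at z = 0. Lengths are in mm, angles in degrees, forces in N, time in s.
With the tool pointing down it reaches from about 350 to 850 mm from the base axis. Payload 8.1 kg.
Tool frame: the origin (TCP) lies at the very end of the fingers, on their centre line; the grasp point (between the pads) lies 19 mm behind it (r.grip_depth is the distance from the TCP to the grasp point, in mm); y points along the fingers, z is the direction in which the jaws open and shut, and the axes are right-handed (so a half turn about y gives the same grasp; the last joint's range is limited). The gripper opens to 85 mm and grips with 20 to 120 N. Pads are 22 mm wide; open, the fingers measure 114 mm over their backs; the gripper's body (76 mm by 85 mm) begins 54 mm behind the grasp point. The pads swing forward as they close: fully open they stand 13 mm farther back than shut.
Start: joints at [-75.997, 7.471, 85.268, -0, 87.261, -4.893], TCP at [194.332, -567.662, 231.292] pointing down, gripper open.
Joint ranges: [-169.43, 169.43], [-51.17, 129.36], [1.28, 143.12], [-76.62, 256.62], [0, 156.53], [-152.29, 152.29]. Speed limits (degrees/s): [136.94, 136.94, 159.86, 180, 180, 180].

### API

Orientations are given as [roll, pitch, yaw] about the fixed x, y, z axes, in that order (R = Rz(yaw) Ry(pitch) Rx(roll)).
In Python, from bench import readout, eyes, r gives the robot as it stands. The module is installed in compiled form; this text tells all that it offers.
- The arm moves only by the tool move_arm, never from a script. Its argument "motion" is text: rows parted by semicolons, each of 6 numbers parted by spaces: the shift along the world's x, y, z in cm, then the turn, a rotation vector about the world's x, y, z in degrees. A call has 1 to 10 rows; each row is the pose to reach, as a shift and turn from the pose commanded when the call began; what a row does not reach only later rows make up. A row lasts 1/12 s, in which the tool goes at most 41.7 mm and 7.16 degrees, less where a joint would pass 70% of its speed; a pose out of reach is approached as far as the arm can. A call with a gripper value outside its range is refused whole. "fingers" is the finger opening in cm, from 0 to 8.54, set as the call begins (left out, the last holds). The fingers move at their own pace and stop on an object; "squeeze" is the grip in N (left out, the last holds). Time passes only in rows, so rows that repeat a pose let the fingers close. It gives the time, the measured TCP pose, the force and the opening at its end, in the units of the state.
- readout.sense(): the state, without advancing time (a new reading comes with each control period).
- eyes.snapshot(name): name is "side" or "top"; returns a dict with "image" (384x512x3 uint8, blue, green, red), "fx", "fy", "cx", "cy" (pixels), "world_to_cam" (4x4, takes a point from world to camera coordinates). Camera axes: x right, y down, z forward; pixel columns grow to the right and rows downward; lengths in mm; the calibration is good to about 2 mm. A picture is of the moment at which its call begins. There is no depth.
- r.hand_in(): hands the job in, once; it reports no verdict.
The state is a dict: "time": time; "joint_pos": joint angles; "qd": joint speeds; "joint_efforts": joint torques, N m; "tool_pos": TCP position; "tcp_rot": TCP orientation; "ft_force": force on the tool from outside, world axes, zero at the start; "wrist_torque": the same for the moment, N m; "finger_gap": finger opening in mm.
Only numpy, scipy, OpenCV 4.12 (cv2) and the standard library are available. Lean on these libraries where they do the work, as an engineer would, in place of code of your own. Each camera call takes 0.05 s, during which the arm holds its last target. There are 200 camera calls.

### The job

Take the long black relay out of the pocket tray and stand it on the clamp's plate between the fence stop and the sliding bar, its long side along the bar's travel. Then push the wedge, thin end first, along its ramp until the bar holds the relay tight against the fence and the wedge is jammed, so that all stays clamped when you let go; push firmly, but do not drive the wedge so hard that the relay is crushed. Leave the other parts in the tray and the things round about alone.

Things in the scene. Friction and masses are not known exactly. Their poses are not given: they have to be found in the camera images.
- relay: sealed relay, a black block with a thin grey band and a grey dot on top, 26 long (own x) x 14 wide (own y) x 18 mm high, about 30 g; origin in the centre of its underside, z up. It starts in one of the three tray pockets, underside 4 mm above the bench. Either end may face the fence.
- fixture: wedge clamp fixed to the bench. Origin under its plate, z up. In its frame (mm): plate 10 thick, x -75..78, y -50..65, plus a tongue x -75..-21 to y = -109. Fence block x 53..75, y -20..40, top z 32. Back wall: face at x = -55, y -20..46, top z 32; the wedge slides along it. Low bar guides (top z 22) at x -24..-2 either side of the bar. Plate bare beside the nest, x 0..53.
- bar: sliding steel bar; origin in its jaw face at plate height; slides along the fixture's x only. Open (weak return spring, 2 N + 150 N/m) it is at x = 10, y = 10 mm in the fixture's frame, 31 to 37 mm from the fence stop; travel 14; 5 to 11 when the relay is clamped. Nose 12 wide, 2..15 above the plate; from 20 mm back a block 21 high. Rear face a 1-in-5 ramp, y -20..46, nearest the back wall at +y.
- wedge: loose steel wedge, 84 long (own y), 20 mm high, 90 g, standing on the plate between back wall and bar ramp, axes as the fixture's. Flat side x = 0, ramp side x = 27 at the thick end (y = -40), 11 at the thin end (+40). Origin on the flat side at mid-length, at the underside. It slides to the fixture's +y: origin near y = -45 mm it meets the bar; at -20 to +10, by the stop's setting, the relay is clamped.
- thumb (a point): middle of the face to push on: back of the wedge's thumb plate at its thick end, 27 wide x 28 mm high, 12 mm above the plate; clear of wall and bar, free behind. Push to the fixture's +y. It slides at 3 to 7 N; with the relay clamped the push rises steeply, 2 to 4 N a mm. A steady push (not the first brief knock) of 12 to 20 N jams it; under 8 N may stay loose; above 30 N may crush the relay.
- nest (a point): point on the plate top 15.5 mm in front of the open bar's jaw face, at x = 25.5, y = 10, z = 10 mm in the fixture's frame; the relay's underside centre goes here. Fence stop: a screw-set nose 12 mm wide, 2..15 mm above the plate, facing -x, its face set anywhere from x = 41 to 47 mm from job to job, not measured; it yields 1 mm for 25 N.
- tray: grey plastic tray, 156 (own x) x 52 x 9 mm high, fixed to the bench, walls 4 mm, floor 4 mm above the bench; three pockets in a row along x, centres at x = -50.7, 0, 50.7 mm, each 46 x 44 mm and 5 mm deep. Origin in the centre of its underside.
- can: round aluminium capacitor can, 16 mm diameter, 18 mm high, in another pocket of the tray; not wanted. Origin under its centre.
- coil: low square black coil, 15 x 15 x 12 mm high, in another pocket of the tray; not wanted. Origin under its centre.
- flux_jar: round flux jar with dark lid, 52 mm diameter, 33 mm high; bystander. Origin under its centre.
- solder_spool: solder spool, 60 mm diameter, 40 mm high; bystander. Origin under its centre.
- amber_flux: small amber bottle with white cap, 25 mm diameter, 54 mm high; bystander. Origin under its centre.

How it is judged (in metres and radians):
On the way, in this order (a step that is already met when the one before it is completed fails the run):
1. the relay stands on the plate between bar and fence, let go, with the bar still open (y of relay in the frame of fixture between 0.003 and 0.017 m and z of relay in the frame of fixture between 0.006 and 0.014 m and angle between the x axis of relay and the x axis of fixture, either way round below 0.2 rad and angle between relay's own z axis and vertical below 0.1 rad and x of relay in the frame of fixture between 0.02 and 0.0355 m and x of bar in the frame of fixture between 0.005 and 0.013 m and contact force between the fingers and relay below 0.1 N), for 0.2 s.
2. the wedge has been pushed in and presses on the bar, and the bar presses on the relay (contact force between wedge and bar above 2 N and contact force between bar and relay above 2 N and y of wedge in the frame of fixture between -0.033 and 0.035 m), for 0.2 s.
At the end, for the whole second after the job is handed in: The relay stands upright on the plate, clamped between bar and fence stop (within 7 mm sideways and 0.2 rad of their line), pressed by the bar with over 2 N; the wedge lies flat in its channel, jammed, pressing on the bar with over 2 N; all at rest (all of step 2 and y of relay in the frame of fixture between 0.003 and 0.017 m and z of relay in the frame of fixture between 0.006 and 0.014 m and angle between the x axis of relay and the x axis of fixture, either way round below 0.2 rad and angle between relay's own z axis and vertical below 0.1 rad and x of relay in the frame of fixture between 0.026 and 0.0375 m and x of bar in the frame of fixture between 0.013 and 0.0245 m and z of wedge in the frame of fixture between 0.007 and 0.014 m and linear speed of each of relay, wedge below 0.01 m/s); the robot touches nothing.
It fails at once if the relay is crushed: the bar presses on it with more than 25 N (contact force between bar and relay above 25 N).
It fails at once if the can or the coil is moved more than 25 mm (distance of any of can, coil from where it was at the start of the episode above 0.025 m).
It fails at once if a bystander is moved more than 30 mm (distance of any of flux_jar, solder_spool, amber_flux from where it was at the start of the episode above 0.03 m).
It also fails if it takes over 58 s, if anything falls off the work surface, if the arm or the gripper's body presses on something with over 40 N, if the wrist force passes 120 N, or if a joint passes its speed limit or range.

## Working session

There is one attempt and no reset: what is moved stays moved. The work goes in short steps, Python scripts to look and compute and a tool call to move; the robot and the scene stay as the last step left them, time stands still between calls to the robot, and variables do not carry over. Pictures are saved under pics/ and viewed, about 8 in all and at most 12, crops included, and the job is handed in when it is done.

Besides the shell and the picture viewer there is one more tool, called after "Request:" as name(argument=value, ...) on one line, values as JSON. move_arm: Moves the arm, as the interface text tells. Its arguments: {"type":"object","properties":{"motion":{"type":"string"},"fingers":{"type":"number"},"squeeze":{"type":"number"}},"required":["motion"]}

```bash
mkdir -p pics
python3 - <<'E'
from bench import readout, eyes, r
import cv2,numpy as np
print(readout.sense())
for n in("top","side"):
    s=eyes.snapshot(n); cv2.imwrite(f"pics/{n}0.png",s["image"]); np.save(f"pics/{n}.npy",s,allow_pickle=True)
    print(n,s["fx"],s["fy"],s["cx"],s["cy"],np.round(s["world_to_cam"],4).tolist())
E
```

```text
{'time': 0.0, 'joint_pos': array([-7.59967037e+01,  7.51679739e+00,  8.53291607e+01,  6.17860526e-04,
        8.72616045e+01, -4.89260090e+00]), 'qd': array([ 0.10723417,  0.0745126 ,  0.02881395,  0.00214991,  0.00098837,
       -0.00551208]), 'joint_efforts': array([-1.99530332e-03, -5.69402111e+01, -5.00554812e+01, -1.80271982e-04,
        1.48454594e-02,  2.64481292e-05]), 'tool_pos': array([ 194.20551605, -567.11895364,  230.22795949]), 'tcp_rot': array([-9.01071180e+01,  9.78866933e-03, -1.61104142e+02]), 'ft_force': array([ 0.13186323, -0.66079821, -0.23385561]), 'wrist_torque': array([-0.02478846, -0.02319539, -0.04929343]), 'finger_gap': 85.2436371782419}
top 485.339573910801 485.339573910801 255.06846385123 186.72145190383344 [[-0.0114, -0.9999, -0.0035, 3.6427], [-0.9987, 0.0115, -0.0486, 565.4122], [0.0487, 0.003, -0.9988, 1066.7133], [0.0, 0.0, 0.0, 1.0]]
side 383.77700351732165 383.77700351732165 261.0083482592399 188.8802830821921 [[-0.9923, -0.1225, -0.0202, 563.9658], [-0.0461, 0.515, -0.8559, 76.5376], [0.1153, -0.8484, -0.5167, 999.379], [0.0, 0.0, 0.0, 1.0]]
```

View pics/top0.png

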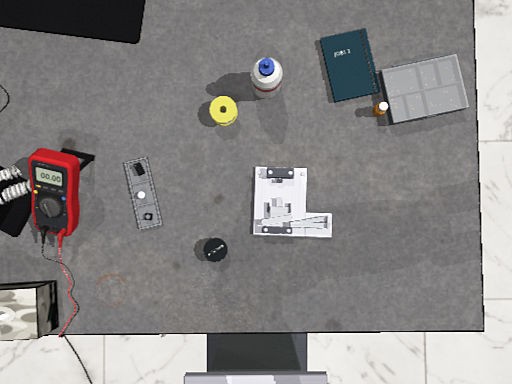

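View pics/side0.png

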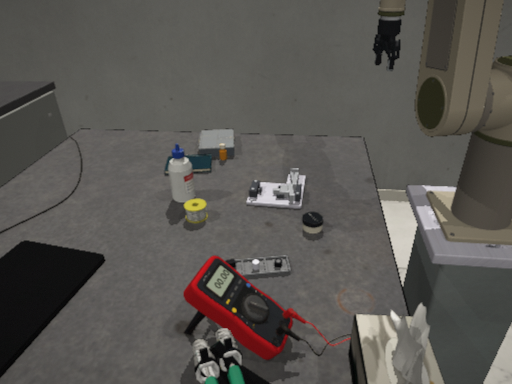

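The top view shows the tray near (142,193), with the relay as the dark block at (139,169). The fixture is near (285,203), its fence upward (world +x) and its tongue to the right (-y). I'll enlarge both to measure them.

Run:
```python
import cv2,numpy as np
im=cv2.imread("pics/top0.png")
a=cv2.resize(im[150:240,115:170],None,fx=6.5,fy=6.5,interpolation=cv2.INTER_CUBIC)
b=cv2.resize(im[160:245,245:340],None,fx=4.6,fy=6.5*0+4.6,interpolation=cv2.INTER_CUBIC)
h=max(a.shape[0],b.shape[0]);c=np.zeros((h,a.shape[1]+b.shape[1],3),np.uint8)
c[:a.shape[0],:a.shape[1]]=a;c[:b.shape[0],a.shape[1]:]=b
print(a.shape,b.shape,c.shape);cv2.imwrite("pics/crop1.png",c)
```

```text
(585, 358, 3) (391, 437, 3) (585, 795, 3)
```

View pics/crop1.png

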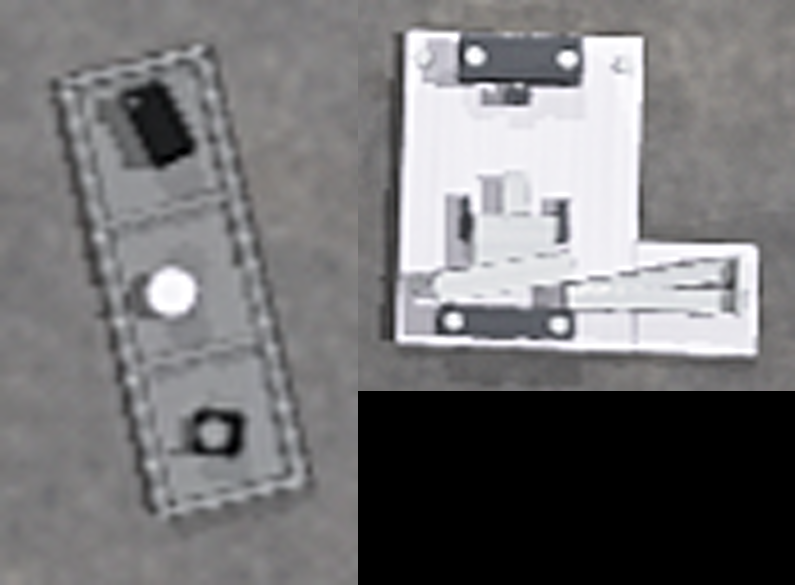

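The crop shows the relay (black, long axis about (140,90)→(178,162)), the can at (170,291), the coil at (215,432), the fixture plate corners and the thumb plate at (735,285). Next I'll fit the poses.

```bash
cat > h.py <<'E'
import cv2,numpy as np
from scipy.optimize import minimize
def proj(s,P):
    P=np.atleast_2d(P); c=P@s["world_to_cam"][:3,:3].T+s["world_to_cam"][:3,3]
    return np.c_[s["fx"]*c[:,0]/c[:,2]+s["cx"], s["fy"]*c[:,1]/c[:,2]+s["cy"]]
def back(s,uv,z):
    R=s["world_to_cam"][:3,:3];o=-R.T@s["world_to_cam"][:3,3]
    d=R.T@np.array([(uv[0]-s["cx"])/s["fx"],(uv[1]-s["cy"])/s["fy"],1]);return o+d*(z-o[2])/d[2]
def place(p,L):
    a=np.radians(p[2]);L=np.asarray(L,float)
    return np.c_[p[0]+np.cos(a)*L[:,0]-np.sin(a)*L[:,1],p[1]+np.sin(a)*L[:,0]+np.cos(a)*L[:,1],L[:,2]]
def box(x0,x1,y0,y1,z0,z1): return [(x,y,z) for x in(x0,x1) for y in(y0,y1) for z in(z0,z1)]
def fit(s,roi,soft,polys,p0,k=8):
    # soft: target coverage image 0..1 in roi; polys: list of (local pts, hull?)
    x0,y0,x1,y1=roi
    def f(p):
        m=np.zeros(((y1-y0)*k,(x1-x0)*k),np.uint8)
        for L,h in polys:
            q=((proj(s,place(p,L))-[x0,y0]+.5)*k-.5)
            q=np.round(q*16).astype(np.int32)
            if h:q=cv2.convexHull(q)
            cv2.fillPoly(m,[q],255,shift=4)
        m=cv2.resize(m,(x1-x0,y1-y0),interpolation=cv2.INTER_AREA)/255.
        return ((m-soft)**2).sum()
    best=None
    for d in(0,3,-3):
        q=minimize(f,np.array(p0)+[d,-d,d],method="Nelder-Mead",options=dict(initial_simplex=np.array(p0)+[[0,0,0],[6,0,0],[0,6,0],[0,0,6]]+np.array([d,-d,d])))
        if best is None or q.fun<best.fun:best=q
    return best.x,best.fun
E
python3 - <<'E'
from h import *
s=np.load("pics/top.npy",allow_pickle=True).item();g=cv2.cvtColor(s["image"],cv2.COLOR_BGR2GRAY).astype(float)
ca=lambda u,v:((u+.5)/6.5-.5+115,(v+.5)/6.5-.5+150); cb=lambda u,v:((u-358+.5)/4.6-.5+245,(v+.5)/4.6-.5+160)
a,b=back(s,ca(141,90),22),back(s,ca(178,162),22)
print("relay rough",(a+b)/2)
roi=(128,158,152,180);x0,y0,x1,y1=roi
sub=g[y0:y1,x0:x1];print(np.percentile(sub,[0,2,5,10,15,20,30,50]))
soft=np.clip((75-sub)/(75-25),0,1)
p0=[*((a+b)/2)[:2],28]
print("relay",fit(s,roi,soft,[(box(-13,13,-7,7,4,22),1)],p0))
# fixture
L=[(78,65,10),(78,-50,10),(-75,65,10),(-75,-109,10),(-21,-109,10)]
C=[cb(403,31),cb(643,38),cb(397,345),cb(757,355),cb(760,244)]
W=np.array([back(s,c,10)[:2] for c in C])
from scipy.optimize import least_squares
q=least_squares(lambda p:(place(p,L)[:,:2]-W).ravel(),[560,-60,0]);print("fixture corners",q.x,q.fun.round(1))
print("nest",place(q.x,[(25.5,10,10)]),"thumbpix->",back(s,cb(737,285),30),"tray",np.mean([back(s,ca(*c),9) for c in[(57,80),(212,45),(313,485),(158,520)]],0))
roi=(246,160,340,245);x0,y0,x1,y1=roi
sub=g[y0:y1,x0:x1];m=(sub>150).astype(np.uint8)
cs=max(cv2.findContours(m,cv2.RETR_EXTERNAL,cv2.CHAIN_APPROX_NONE)[0],key=cv2.contourArea)
f=np.zeros_like(m);cv2.drawContours(f,[cs],-1,1,-1)
poly=[(78,65,10),(78,-50,10),(-21,-50,10),(-21,-109,10),(-75,-109,10),(-75,65,10)]
print("fixture fit",fit(s,roi,f.astype(float),[(poly,0)],q.x))
E
```

```text
relay rough [607.3689906  253.52810487  22.        ]
[  2.    18.54  25.35  30.    53.05  85.   101.   126.  ]
relay (array([609.22556987, 256.07545453,  26.57481665]), np.float64(12.795235217224146))
fixture corners [531.02241319 -64.93641606  -2.14668321] [ 0.1 -1.1  0.6  0.7 -0.6  0.  -0.3 -0.   0.1  0.4]
nest [[556.87909668 -55.89861108  10.        ]] thumbpix-> [ 486.63039786 -159.1005711    30.        ] tray [554.65911216 247.93518994   9.        ]
fixture fit (array([531.35555921, -64.75773095,  -2.55789135]), np.float64(370.01344098423687))
```

Request:
move_arm(motion="41.45 82.25 -7 0 0 8;41.45 82.25 -7 0 0 8;41.45 82.25 -7 0 0 8;41.45 82.25 -7 0 0 8;41.45 82.25 -7 0 0 8;41.45 82.25 -7 0 0 8;41.45 82.25 -7 0 0 8;41.45 82.25 -7 0 0 8;41.45 82.25 -7 0 0 8;41.45 82.25 -7 0 0 8", fingers=4.5, squeeze=30)

```text
time: 0.93
tool_pos: [381.5, -194.7, 199.4]
tcp_rot: [-90.0, 0.0, -153.1]
ft_force: [-0.2, -0.3, 0.1]
finger_gap: 44.8
```

Request:
move_arm(motion="22.7 45.0 -3.8 0 0 0;22.7 45.0 -3.8 0 0 0;22.7 45.0 -3.8 0 0 0;22.7 45.0 -3.8 0 0 0;22.7 45.0 -3.8 0 0 0;22.7 45.0 -3.8 0 0 0;22.7 45.0 -3.8 0 0 0;22.7 45.0 -3.8 0 0 0;22.7 45.0 -3.8 0 0 0;22.7 45.0 -3.8 0 0 0")

```text
time: 1.77
tool_pos: [568.7, 176.5, 167.6]
tcp_rot: [-90.0, -0.0, -153.1]
ft_force: [0.1, -0.7, 0.6]
finger_gap: 44.9
```

Request:
move_arm(motion="2 4.5 -3.8 0 0 0;2 4.5 -3.8 0 0 0;2 4.5 -3.8 0 0 0")

```text
time: 2.02
tool_pos: [586.4, 222.2, 125.4]
tcp_rot: [-90.1, -0.3, -152.9]
ft_force: [0.8, -0.4, -0.7]
finger_gap: 45.1
```

Request:
move_arm(motion="2.0 3.5 -5.5 0 0 0;2.0 3.5 -5.5 0 0 0;2.0 3.5 -5.5 0 0 0;2.0 3.5 -5.5 0 0 0;2.0 3.5 -5.5 0 0 0")

```text
time: 2.43
tool_pos: [608.7, 253.5, 76.4]
tcp_rot: [-90.0, 0.0, -153.1]
ft_force: [1.0, 0.6, 0.4]
finger_gap: 45.1
```

Run:
```python
from bench import readout, eyes
from h import *
t=readout.sense();print(t["tool_pos"],t["tcp_rot"],t["finger_gap"])
S={n:eyes.snapshot(n) for n in("top","side")}
p=t["tool_pos"];ims=[]
for n,s in S.items():
    a=place([*p[:2],t["tcp_rot"][2]+90],[(x,0,p[2]) for x in(-22.5,0,22.5)]);q=proj(s,a);print(n,q.round(1).tolist(),proj(s,[[608.8,255,22]]).round(1))
    im=s["image"];c=q[1].astype(int)+[0,5]
    x0,y0=c[0]-32,c[1]-45;ims.append(cv2.resize(im[y0:y0+90,x0:x0+64],None,fx=6,fy=6,interpolation=cv2.INTER_CUBIC));print(n,"crop origin",x0,y0)
cv2.imwrite("pics/near.png",np.hstack(ims))
```

```text
[608.68190072 253.51252297  76.35665884] [-8.99740812e+01  1.73323592e-02 -1.53122307e+02] 45.13563940312066
top [[123.3, 171.1], [132.9, 166.1], [142.4, 161.2]] [[138.4 168.3]]
top crop origin 100 126
side [[229.7, 248.8], [226.8, 242.4], [224.0, 236.3]] [[228.3 262.3]]
side crop origin 194 202
```

View pics/near.png

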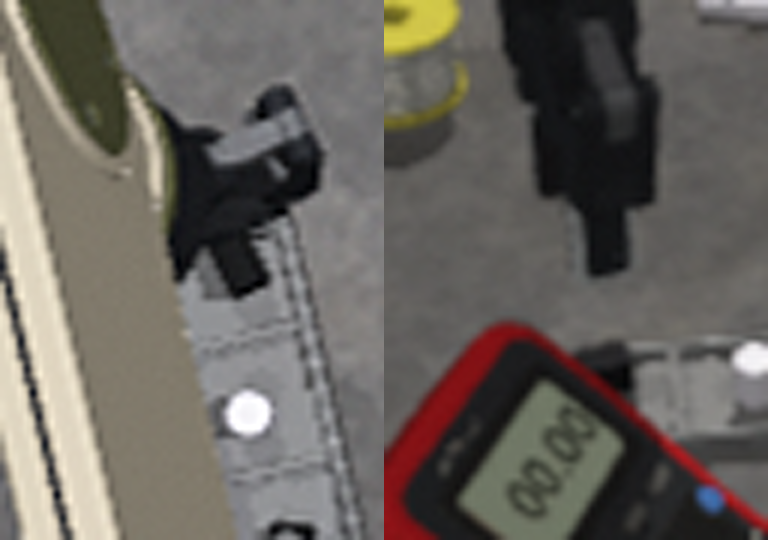

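The side crop shows the near finger tip at about (231,247), as predicted, and the relay's right edge at u≈235, which agrees with the fit to about 1 mm. Descending to grip above the tray walls.

Request:
move_arm(motion="0 0.05 -3 0 0 0;0 0.05 -5 0 0 0;0 0.05 -5.8 0 0 0;0 0.05 -6.3 0 0 0;0 0.05 -6.5 0 0 0;0 0.05 -6.5 0 0 0;0 0.05 -6.5 0 0 0", fingers=4)

```text
time: 3.12
tool_pos: [609.6, 255.0, 12.2]
tcp_rot: [-90.0, 0.1, -153.1]
ft_force: [-0.4, -0.5, -0.1]
finger_gap: 40.1
```

Request:
move_arm(motion="0 0 0 0 0 0;0 0 0 0 0 0;0 0 0 0 0 0;0 0 0 0 0 0;0 0 0 0 0 0;0 0 0 0 0 0;0 0 0 0 0 0;0 0 0 0 0 0", fingers=1.0, squeeze=30)

```text
time: 3.78
tool_pos: [609.3, 255.1, 11.6]
tcp_rot: [-90.0, 0.1, -153.1]
ft_force: [-0.9, 0.2, 6.7]
finger_gap: 12.8
```

Request:
move_arm(motion="0 0 0.5 0 0 0;0 0 1.5 0 0 0;0 0 4 0 0 0;0 0 7 0 0 0;0 0 10 0 0 0;0 0 10 0 0 0;0 0 10 0 0 0")

```text
time: 4.37
tool_pos: [610.6, 255.5, 114.5]
tcp_rot: [-89.9, 0.4, -153.1]
ft_force: [-1.0, 0.4, -1.0]
finger_gap: 13.1
```

Run:
```python
from bench import readout, eyes
from h import *
t=readout.sense();print(t["tool_pos"],t["tcp_rot"],t["finger_gap"],t["ft_force"])
S={n:eyes.snapshot(n) for n in("top","side")}
p=t["tool_pos"];ims=[]
for n,s in S.items():
    q=proj(s,[p]);print(n,q.round(1).tolist())
    im=s["image"];c=q[0].astype(int)+[0,10]
    x0,y0=c[0]-32,c[1]-45;ims.append(cv2.resize(im[y0:y0+90,x0:x0+64],None,fx=6,fy=6,interpolation=cv2.INTER_CUBIC));print(n,"crop origin",x0,y0)
cv2.imwrite("pics/lift.png",np.hstack(ims))
```

```text
[610.57461947 255.53881664 114.46858702] [ -89.94587661    0.35363013 -153.10118771] 13.10458036004891 [-1.04337561  0.39037466 -0.96325671]
top [[127.1, 163.5]]
top crop origin 95 128
side [[224.5, 228.5]]
side crop origin 192 193
```

View pics/lift.png

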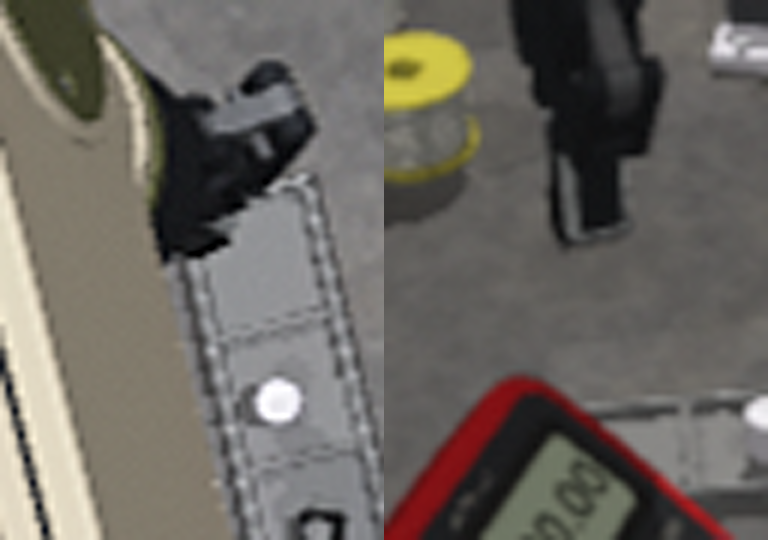

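The pocket is empty and the can and coil are undisturbed, so the relay is held (gap 13.1). Moving over the nest and turning to the fixture's yaw.

Request:
move_arm(motion="-5.2 -31.1 0 0 0 -29.2;-5.2 -31.1 0 0 0 -29.2;-5.2 -31.1 0 0 0 -29.2;-5.2 -31.1 0 0 0 -29.2;-5.2 -31.1 0 0 0 -29.2;-5.2 -31.1 0 0 0 -29.2;-5.2 -31.1 0 0 0 -29.2;-5.2 -31.1 0 0 0 -29.2;-5.2 -31.1 0 0 0 -29.2;-5.2 -31.1 0 0 0 -29.2")

```text
time: 5.3
tool_pos: [555.0, -57.3, 108.7]
tcp_rot: [-90.0, -0.2, 177.5]
ft_force: [-0.7, 0.9, -0.8]
finger_gap: 13.0
```

Request:
move_arm(motion="0 0 -3 0 0 0;0 0 -5.5 0 0 0;0 0 -5.5 0 0 0;0 0 -5.5 0 0 0;0 0 -5.5 0 0 0")

```text
time: 5.72
tool_pos: [556.7, -55.3, 56.0]
tcp_rot: [-90.0, -0.0, 177.8]
ft_force: [0.1, 0.3, -0.3]
finger_gap: 13.1
```

Run:
```python
from bench import readout, eyes
from h import *
t=readout.sense();print(t["tool_pos"],t["tcp_rot"],t["finger_gap"],t["ft_force"])
p=t["tool_pos"];F=[531.2,-64.85,-2.35];ims=[]
for n in("top","side"):
    s=eyes.snapshot(n);np.save(f"pics/{n}2.npy",s,allow_pickle=True)
    print(n,"tcp",proj(s,[p]).round(1).tolist())
    q=proj(s,place(F,[(25.5,10,10),(53,-20,32),(53,40,32)]));print(q.round(1).tolist())
    c=q[0].astype(int);x0,y0=c[0]-40,c[1]-60;x0=int(x0);print("origin",x0,y0)
    ims.append(cv2.resize(s["image"][y0:y0+100,x0:x0+80],None,fx=5,fy=5,interpolation=cv2.INTER_CUBIC))
cv2.imwrite("pics/over.png",np.hstack(ims))
```

```text
[556.71419674 -55.29038019  55.96609562] [-9.00111971e+01 -1.36515963e-02  1.77762896e+02] 13.088184242897213 [ 0.13097784  0.34053935 -0.27194652]
top tcp [[279.6, 189.5]]
[[278.9, 190.3], [293.4, 177.7], [266.0, 176.9]]
origin 238 130
side tcp [[267.1, 179.8]]
[[267.2, 193.6], [259.4, 181.2], [255.8, 191.8]]
origin 227 133
```

View pics/over.png

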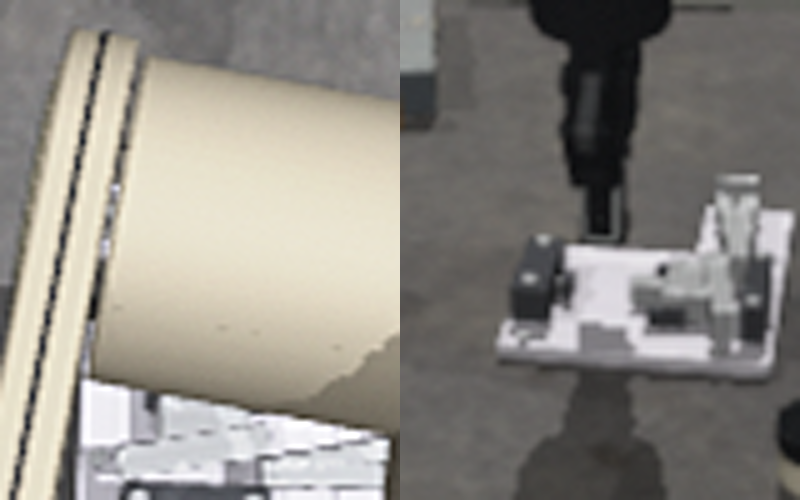

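Run:
```python
from h import *
s=np.load("pics/side2.npy",allow_pickle=True).item();g=cv2.cvtColor(s["image"],cv2.COLOR_BGR2GRAY)
print("     ",list(range(258,278)))
for v in range(164,192):print(v,g[v,258:278])
p=[556.7,-55.3];h=proj(s,place([*p,-2.3],box(-13,13,-7,7,48.4,66.4)));print(h.round(1).tolist())
print(proj(s,place([*p,-2.3],box(-11,11,-20,20,56,56))).round(1).tolist())
```

```text
[258, 259, 260, 261, 262, 263, 264, 265, 266, 267, 268, 269, 270, 271, 272, 273, 274, 275, 276, 277]
164 [103  81  37  16  16  17  21  19  17  17  16  14  17  33  56  86 102 104
 105 103]
165 [104  88  50  18  16  17  18  17  16  18  17  16  18  45  81  97 104 104
 106 103]
166 [105 102  67  16  16  18  18  18  18  18  15  16  17  41  81 103 103 103
 101 101]
167 [106 105  74  17  20  20  21  21  21  20  19  16  16  36  80 104 102 101
 102 101]
168 [102 104  81  35  17  22  21  22  23  21  18  17  18  37  80 103 102 100
 102 102]
169 [105 106  85  41  17  20  20  20  20  20  19  16  23  39  78 101  99  99
 100 101]
170 [106 105  96  74  58  52  35  18  20  18  18  32  51  55  77  99  98  99
  98 101]
171 [107 106 104  97  92  79  44  19  20  17  18  58  79  61  78 101 102 102
 101 101]
172 [106 106 105 104 104  85  44  20  18  20  19  70  87  61  81 103 106 104
 102 101]
173 [102 104 105 104 105  86  43  20  20  21  21  70  89  62  80 105 103 104
 104 102]
174 [105 106 108 108 106  85  45  23  21  20  21  71  87  58  77 101 103 103
 101 103]
175 [107 106 106 106 106  85  45  21  19  
[... 994 characters left out ...]
19 209]
187 [ 26  64 106 128 169 196 196 204 214 218 218 216 217 216 216 213 209 209
 208 189]
188 [ 84  96  75  96 159 196 197 208 218 218 218 218 218 217 207 190 183 183
 182 174]
189 [ 81  84  56  88 160 196 204 214 218 218 217 219 218 219 203 174 164 165
 172 179]
190 [ 57  56  42  81 161 197 202 213 219 219 220 219 218 218 199 154 128 128
 133 141]
191 [ 52  55  42 102 173 199 199 204 214 221 220 220 219 220 196 138 105 104
 104 102]
[[272.0, 181.2], [272.0, 175.7], [271.4, 183.7], [271.3, 178.1], [263.0, 180.6], [262.9, 175.1], [262.2, 183.1], [262.1, 177.5]]
[[272.0, 176.6], [272.0, 176.6], [270.0, 183.6], [270.0, 183.6], [264.4, 176.1], [264.4, 176.1], [262.1, 183.1], [262.1, 183.1]]
```

The side view shows the relay centred in x between the stop nose (u≈262) and the bar nose (u≈273). Its height in the hand looks a few mm off from what I expected, so I'll descend by force.

Request:
move_arm(motion="0.03 -0.05 -1.5 0 0 0;0.03 -0.05 -2.8 0 0 0;0.03 -0.05 -3.4 0 0 0;0.03 -0.05 -3.5 0 0 0;0.03 -0.05 -3.5 0 0 0")

```text
time: 6.23
tool_pos: [556.3, -56.6, 20.0]
tcp_rot: [-90.0, -0.1, 177.7]
ft_force: [-0.8, 0.1, 0.1]
finger_gap: 13.3
```

Request:
move_arm(motion="0 0 -0.1 0 0 0;0 0 -0.2 0 0 0;0 0 -0.2 0 0 0;0 0 -0.2 0 0 0")

```text
time: 6.57
tool_pos: [557.0, -56.7, 18.7]
tcp_rot: [-90.0, 0.0, 177.7]
ft_force: [0.1, -0.6, -0.5]
finger_gap: 13.3
```

Request:
move_arm(motion="0 0 -0.05 0 0 0;0 0 -0.1 0 0 0;0 0 -0.1 0 0 0;0 0 -0.1 0 0 0")

```text
time: 6.9
tool_pos: [556.9, -56.7, 17.6]
tcp_rot: [-90.0, 0.0, 177.7]
ft_force: [0.4, 0.2, 2.1]
finger_gap: 13.1
```

Request:
move_arm(motion="0 0 -0.05 0 0 0;0 0 -0.1 0 0 0;0 0 -0.1 0 0 0;0 0 -0.1 0 0 0")

```text
time: 7.23
tool_pos: [557.0, -56.7, 17.6]
tcp_rot: [-90.0, 0.0, 177.7]
ft_force: [-5.2, 1.2, 12.2]
finger_gap: 13.0
```

Contact came at TCP z = 17.6, as the grasp predicted. Backing off a little, then releasing.

Request:
move_arm(motion="0 0 0.08 0 0 0;0 0 0.08 0 0 0;0 0 0.08 0 0 0")

```text
time: 7.48
tool_pos: [557.0, -56.7, 17.6]
tcp_rot: [-90.0, 0.0, 177.7]
ft_force: [-1.3, 0.3, 5.7]
finger_gap: 13.2
```

Request:
move_arm(motion="0 0 0 0 0 0;0 0 0 0 0 0;0 0 0 0 0 0;0 0 0 0 0 0;0 0 0 0 0 0;0 0 0 0 0 0", fingers=3.2)

```text
time: 7.98
tool_pos: [556.6, -56.7, 17.0]
tcp_rot: [-90.0, -0.0, 177.7]
ft_force: [0.3, 0.2, -0.2]
finger_gap: 32.1
```

Request:
move_arm(motion="0 0 0.5 0 0 0;0 0 1.5 0 0 0;0 0 4 0 0 0;0 0 8 0 0 0;0 0 10 0 0 0;0 0 10 0 0 0")

```text
time: 8.48
tool_pos: [561.0, -57.5, 125.0]
tcp_rot: [-89.9, 0.6, 177.7]
ft_force: [0.0, 0.2, 0.3]
finger_gap: 32.3
```

Request:
move_arm(motion="0 -20 0 0 0 -50;0 -20 0 0 0 -50;0 -20 0 0 0 -50;0 -20 0 0 0 -50;0 -20 0 0 0 -50;0 -20 0 0 0 -50;0 -20 0 0 0 -50;0 -20 0 0 0 -50;0 -20 0 0 0 -50", fingers=0)

```text
time: 9.23
tool_pos: [556.6, -256.7, 117.3]
tcp_rot: [-90.0, -0.0, 127.9]
ft_force: [0.2, -0.0, 1.0]
finger_gap: -0.5
```

Run:
```python
from bench import readout, eyes
from h import *
t=readout.sense();print(t["tool_pos"],t["tcp_rot"],t["finger_gap"],t["ft_force"])
F=[531.2,-64.85,-2.35];ims=[]
for n in("top","side"):
    s=eyes.snapshot(n);np.save(f"pics/{n}3.npy",s,allow_pickle=True)
    q=proj(s,place(F,[(25.5,10,28),(-42,-85,22)]));print(n,q.round(1).tolist())
    c=q[0].astype(int);x0,y0=int(c[0])-30,int(c[1])-35;w=95 if n=="top" else 70;print("origin",x0,y0)
    ims.append(cv2.resize(s["image"][y0:y0+90,x0:x0+w],None,fx=4.8,fy=4.8,interpolation=cv2.INTER_CUBIC))
cv2.imwrite("pics/placed.png",np.hstack(ims))
```

```text
[ 556.58346781 -256.70967444  117.27930234] [-8.99988216e+01 -9.37197597e-03  1.27906786e+02] -0.47685474464490935 [ 0.15135168 -0.04801959  0.96569761]
top [[279.3, 189.9], [321.5, 221.9]]
origin 249 154
side [[267.1, 188.2], [293.7, 175.4]]
origin 237 153
```

View pics/placed.png

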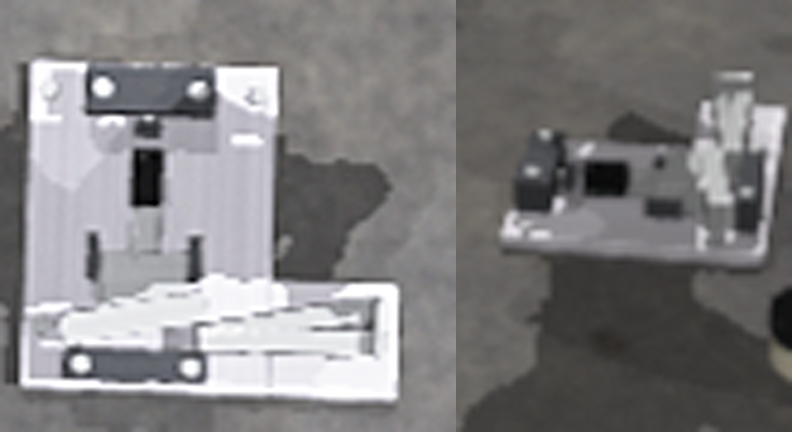

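The relay stands in line between the bar and stop, with the bar still open. The thumb plate shows at top-view pixel (327,222). Next is the push position behind the thumb, fingers shut and their sides facing it.

Request:
move_arm(motion="-7.25 5.7 0 0 0 -40.2;-7.25 5.7 0 0 0 -40.2;-7.25 5.7 -2 0 0 -40.2;-7.25 5.7 -4 0 0 -40.2;-7.25 5.7 -6 0 0 -40.2;-7.25 5.7 -8 0 0 -40.2;-7.25 5.7 -9.5 0 0 -40.2;-7.25 5.7 -10.1 0 0 -40.2;-7.25 5.7 -10.1 0 0 -40.2;-7.25 5.7 -10.1 0 0 -40.2", squeeze=80)

```text
time: 10.17
tool_pos: [481.0, -205.6, 16.5]
tcp_rot: [-90.3, -0.6, 88.2]
ft_force: [0.2, -0.2, -0.5]
finger_gap: 0.0
```

Run:
```python
from bench import readout, eyes
from h import *
t=readout.sense();print(t["tool_pos"],t["tcp_rot"],t["finger_gap"],t["ft_force"])
s=np.load("pics/top3.npy",allow_pickle=True).item();print(back(s,(328,222.3),37))
F=[531.2,-64.85,-2.35];s=eyes.snapshot("side")
print(proj(s,[t["tool_pos"]]),proj(s,place(F,[(-41.5,-96,22)])))
x0,y0=230,120;cv2.imwrite("pics/push.png",cv2.resize(s["image"][y0:y0+100,x0:x0+110],None,fx=5,fy=5,interpolation=cv2.INTER_CUBIC))
```

```text
[ 481.00254104 -205.58220996   16.50499993] [-90.33304388  -0.62752021  88.22446488] 0.0412180129987374 [ 0.2402852  -0.23645846 -0.46916189]
[ 485.18825076 -160.23120794   37.        ]
[[296.07488724 168.23582851]] [[293.87626805 173.69998912]]
```

View pics/push.png

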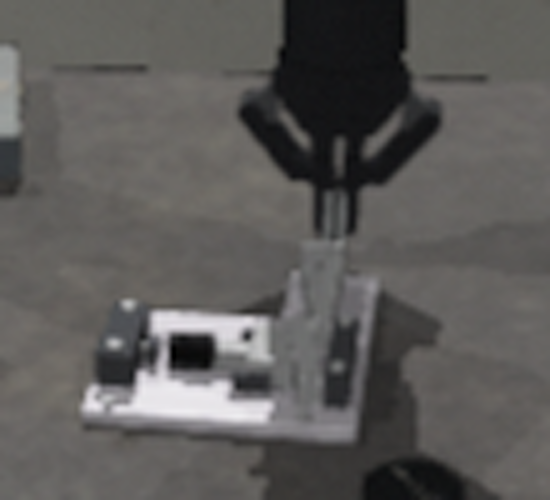

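The fingers (x≈335) hang just behind the thumb plate (x≈325) and are lined up. Approaching it now.

Request:
move_arm(motion="0.05 1 0 0 0 0;0.1 2 0 0 0 0;0.1 2.2 0 0 0 0;0.1 2.2 0 0 0 0;0.1 2.2 0 0 0 0")

```text
time: 10.63
tool_pos: [478.6, -189.9, 16.2]
tcp_rot: [-90.7, -1.2, 88.7]
ft_force: [-0.6, -0.1, -0.5]
finger_gap: -0.0
```

Request:
move_arm(motion="0.02 0.25 0 0 0 0;0.03 0.5 0 0 0 0;0.04 0.75 0 0 0 0;0.05 1.0 0 0 0 0;0.05 1.0 0 0 0 0")

```text
time: 11.05
tool_pos: [477.3, -182.5, 15.6]
tcp_rot: [-90.8, -1.5, 89.0]
ft_force: [-0.4, -0.7, 0.5]
finger_gap: 0.2
```

Request:
move_arm(motion="0 0 0 0 0 0;0 0 0 0 0 0")

```text
time: 11.22
tool_pos: [477.4, -182.9, 15.7]
tcp_rot: [-90.8, -1.5, 89.0]
ft_force: [0.6, 0.5, -0.2]
finger_gap: 0.2
```

Run:
```python
from bench import readout
t=readout.sense();print({k:np.round(v,2) if 0 else v for k,v in t.items()})
```

```text
{'time': 11.2167, 'joint_pos': array([-27.94008333,   6.37996366, 110.42766582,   1.92206219,
        63.16370752, 152.23698848]), 'qd': array([-0.01513839,  0.07174323, -0.09862525, -0.03810152,  0.02298759,
       -0.02048357]), 'joint_efforts': array([ 4.93358716e-02, -4.83097887e+01, -4.23865128e+01,  2.02261345e-01,
        8.09968624e-03, -1.68169954e-04]), 'tool_pos': array([ 477.38134508, -182.87463491,   15.71661618]), 'tcp_rot': array([-90.81313174,  -1.51059501,  88.96631105]), 'ft_force': array([ 0.62695781,  0.53904316, -0.24584675]), 'wrist_torque': array([-0.04089989, -0.01263277, -0.01050517]), 'finger_gap': 0.17531178787909465}
```

Joint 6 is at its range limit, because I turned it the wrong way round. I'll back off and turn half a turn the other way, which gives the same finger faces.

Request:
move_arm(motion="0 -2 0 0 0 0;0 -3 3 0 0 7;0 -3 5 0 0 14;0 -3 5 0 0 21;0 -3 5 0 0 28;0 -3 5 0 0 35;0 -3 5 0 0 42;0 -3 5 0 0 49;0 -3 5 0 0 56;0 -3 5 0 0 63")

```text
time: 12.05
tool_pos: [477.4, -213.0, 65.7]
tcp_rot: [-90.8, -1.5, 152.3]
ft_force: [-0.3, 0.3, -0.1]
finger_gap: 0.0
```

Request:
move_arm(motion="0 0 0 0 0 7;0 0 0 0 0 14;0 0 0 0 0 21;0 0 0 0 0 28;0 0 0 0 0 35;0 0 0 0 0 42;0 0 0 0 0 49;0 0 0 0 0 56;0 0 0 0 0 63;0 0 0 0 0 70")

```text
time: 12.88
tool_pos: [477.4, -212.9, 65.7]
tcp_rot: [-90.8, -1.5, -137.7]
ft_force: [-0.8, 0.3, 0.8]
finger_gap: -0.1
```

Request:
move_arm(motion="0 0 0 0 0 7;0 0 0 0 0 14;0 0 0 0 0 21;0 0 0 0 0 28;0 0 0 0 0 35;0 0 0 0 0 42;0 0 0 0 0 45;0 0 0 0 0 45;0 0 0 0 0 45")

```text
time: 13.63
tool_pos: [477.4, -212.9, 65.7]
tcp_rot: [-90.8, -1.5, -93.2]
ft_force: [-0.1, 0.3, 0.4]
finger_gap: 0.1
```

Run:
```python
from scipy.spatial.transform import Rotation as R
f=lambda e:R.from_euler("xyz",e,degrees=True)
print((f([-90,0,-92.35])*f([-90.8,-1.5,-93.2]).inv()).as_rotvec(degrees=True))
```

```text
[ 1.45950146 -0.87164419  0.86040962]
```

Request:
move_arm(motion="0.7 0.5 -2 1.5 -0.9 0.9;0.72 1 -4 1.5 -0.9 0.9;0.72 2 -5 1.5 -0.9 0.9;0.72 2.4 -5 1.5 -0.9 0.9;0.72 2.5 -5 1.5 -0.9 0.9;0.72 2.5 -5 1.5 -0.9 0.9")

```text
time: 14.13
tool_pos: [485.1, -187.6, 16.6]
tcp_rot: [-89.9, -0.0, -92.1]
ft_force: [0.4, -0.6, 0.0]
finger_gap: 0.1
```

Request:
move_arm(motion="0.02 0.4 0 0 0 0;0.03 0.8 0 0 0 0;0.04 1.1 0 0 0 0;0.05 1.3 0 0 0 0;0.05 1.3 0 0 0 0")

```text
time: 14.55
tool_pos: [485.3, -174.5, 16.0]
tcp_rot: [-90.0, 0.0, -92.1]
ft_force: [-0.8, -0.3, -0.6]
finger_gap: -0.1
```

Request:
move_arm(motion="0 0.1 0 0 0 0;0.01 0.2 0 0 0 0;0.01 0.3 0 0 0 0;0.02 0.4 0 0 0 0;0.02 0.5 0 0 0 0;0.02 0.6 0 0 0 0")

```text
time: 15.05
tool_pos: [485.3, -168.9, 15.8]
tcp_rot: [-90.0, 0.0, -92.1]
ft_force: [0.7, -0.5, 0.5]
finger_gap: -0.2
```

Request:
move_arm(motion="0 0.1 0 0 0 0;0.01 0.2 0 0 0 0;0.01 0.3 0 0 0 0;0.02 0.4 0 0 0 0;0.02 0.5 0 0 0 0;0.02 0.6 0 0 0 0")

```text
time: 15.55
tool_pos: [485.5, -163.1, 15.7]
tcp_rot: [-90.0, -0.0, -92.1]
ft_force: [-0.3, -4.6, -0.1]
finger_gap: 0.2
```

Request:
move_arm(motion="0 0.1 0 0 0 0;0.01 0.2 0 0 0 0;0.01 0.3 0 0 0 0;0.02 0.4 0 0 0 0;0.02 0.5 0 0 0 0;0.02 0.6 0 0 0 0;0.03 0.7 0 0 0 0;0.03 0.8 0 0 0 0;0.04 0.9 0 0 0 0;0.04 1.0 0 0 0 0")

```text
time: 16.38
tool_pos: [485.9, -152.8, 15.7]
tcp_rot: [-90.0, 0.0, -92.1]
ft_force: [-0.5, -4.0, 1.4]
finger_gap: -0.1
```

Request:
move_arm(motion="0 0.1 0 0 0 0;0.01 0.2 0 0 0 0;0.01 0.3 0 0 0 0;0.02 0.4 0 0 0 0;0.02 0.5 0 0 0 0;0.02 0.6 0 0 0 0")

```text
time: 16.88
tool_pos: [486.1, -146.8, 15.7]
tcp_rot: [-90.0, 0.0, -92.1]
ft_force: [-0.5, -4.3, 1.1]
finger_gap: 0.1
```

Request:
move_arm(motion="0 0.1 0 0 0 0;0.01 0.2 0 0 0 0;0.01 0.3 0 0 0 0;0.02 0.4 0 0 0 0;0.02 0.45 0 0 0 0;0.02 0.45 0 0 0 0")

```text
time: 17.38
tool_pos: [486.3, -142.2, 15.7]
tcp_rot: [-90.0, 0.0, -92.1]
ft_force: [-1.6, -3.9, 0.4]
finger_gap: -0.1
```

Request:
move_arm(motion="0 0.1 0 0 0 0;0.01 0.2 0 0 0 0;0.01 0.3 0 0 0 0;0.02 0.4 0 0 0 0;0.02 0.45 0 0 0 0;0.02 0.45 0 0 0 0")

```text
time: 17.88
tool_pos: [486.5, -137.7, 15.7]
tcp_rot: [-90.0, 0.0, -92.1]
ft_force: [-1.9, -3.9, 0.5]
finger_gap: 0.1
```

Request:
move_arm(motion="0 0.1 0 0 0 0;0.01 0.2 0 0 0 0;0.01 0.3 0 0 0 0;0.02 0.4 0 0 0 0;0.02 0.4 0 0 0 0;0.02 0.4 0 0 0 0")

```text
time: 18.38
tool_pos: [486.6, -133.7, 15.7]
tcp_rot: [-90.0, 0.0, -92.1]
ft_force: [-0.4, -2.3, 1.2]
finger_gap: 0.2
```

Request:
move_arm(motion="0 0.1 0 0 0 0;0.01 0.2 0 0 0 0;0.01 0.3 0 0 0 0;0.02 0.4 0 0 0 0;0.02 0.4 0 0 0 0;0.02 0.4 0 0 0 0")

```text
time: 18.88
tool_pos: [486.8, -129.7, 15.7]
tcp_rot: [-90.0, 0.0, -92.1]
ft_force: [-2.5, -3.3, 1.5]
finger_gap: 0.1
```

Request:
move_arm(motion="0 0.1 0 0 0 0;0.01 0.2 0 0 0 0;0.01 0.3 0 0 0 0;0.02 0.4 0 0 0 0;0.02 0.4 0 0 0 0;0.02 0.4 0 0 0 0")

```text
time: 19.38
tool_pos: [486.7, -126.6, 15.8]
tcp_rot: [-90.0, -0.0, -92.1]
ft_force: [-4.0, -8.9, 1.9]
finger_gap: 0.1
```

Run:
```python
from bench import eyes
import cv2
s=eyes.snapshot("side");cv2.imwrite("pics/mid.png",cv2.resize(s["image"][140:210,240:320],None,fx=7,fy=7,interpolation=cv2.INTER_CUBIC))
```

```text
(no output)
```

View pics/mid.png

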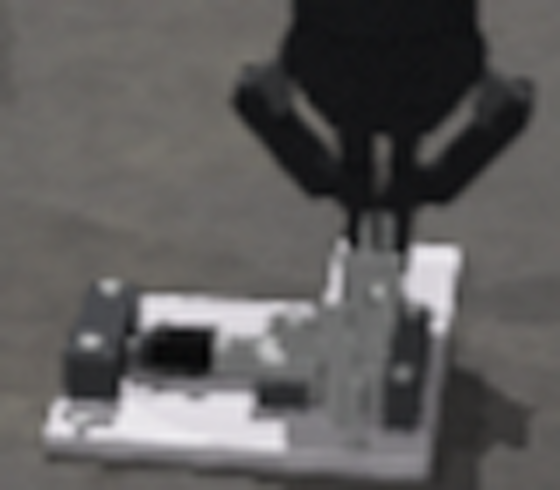

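The side view shows the bar nose touching the relay and the relay against the stop. The force has started to rise (8.9 N), so I'm continuing in small steps toward about 16 N.

Request:
move_arm(motion="0 0.03 0 0 0 0;0 0.06 0 0 0 0;0 0.1 0 0 0 0;0 0.1 0 0 0 0;0 0.1 0 0 0 0;0 0.1 0 0 0 0")

```text
time: 19.93
tool_pos: [486.6, -126.1, 15.7]
tcp_rot: [-90.0, -0.1, -92.1]
ft_force: [-4.6, -11.1, 1.4]
finger_gap: -0.1
```

Request:
move_arm(motion="0 0.03 0 0 0 0;0 0.06 0 0 0 0;0 0.1 0 0 0 0;0 0.1 0 0 0 0;0 0.1 0 0 0 0;0 0.1 0 0 0 0")

```text
time: 20.43
tool_pos: [486.6, -125.6, 15.8]
tcp_rot: [-90.0, -0.1, -92.2]
ft_force: [-4.7, -14.1, 1.8]
finger_gap: 0.1
```

Request:
move_arm(motion="0 0.03 0 0 0 0;0 0.06 0 0 0 0;0 0.08 0 0 0 0;0 0.08 0 0 0 0;0 0.08 0 0 0 0;0 0.08 0 0 0 0;0 0.08 0 0 0 0")

```text
time: 21.02
tool_pos: [486.6, -125.2, 15.9]
tcp_rot: [-90.0, -0.2, -92.2]
ft_force: [-5.7, -15.8, 2.8]
finger_gap: 0.1
```

Steady push of about 16 N. Retreating straight back, then up and away.

Request:
move_arm(motion="0 -0.1 0 0 0 0;0 -0.2 0 0 0 0;0 -0.4 0 0 0 0;0 -0.8 0 0 0 0;0 -1.6 0 0 0 0;0 -3 0 0 0 0;0 -5 0 0 0 0;0 -7 2 0 0 0;0 -9 5 0 0 0;0 -12 8 0 0 0")

```text
time: 21.85
tool_pos: [486.0, -241.9, 94.8]
tcp_rot: [-90.1, 0.2, -92.1]
ft_force: [1.6, -0.6, 0.5]
finger_gap: 0.3
```

Request:
move_arm(motion="0 -4 3 0 0 0;0 -8 5 0 0 0;0 -12 8 0 0 0;0 -16 8 0 0 0;0 -20 8 0 0 0;0 -20 8 0 0 0;0 -20 8 0 0 0;0 -20 8 0 0 0")

```text
time: 22.52
tool_pos: [486.6, -443.2, 174.5]
tcp_rot: [-90.0, 0.1, -92.2]
ft_force: [0.3, 1.0, -0.3]
finger_gap: 0.2
```

Run:
```python
from bench import readout, eyes
from h import *
t=readout.sense();print(t["time"],t["tool_pos"],t["ft_force"])
F=[531.2,-64.85,-2.35];ims=[]
for n in("top","side"):
    s=eyes.snapshot(n);q=proj(s,place(F,[(30,10,28)]));c=q[0].astype(int);x0,y0=int(c[0])-30,int(c[1])-35;print(n,x0,y0,q)
    w=95 if n=="top" else 70
    ims.append(cv2.resize(s["image"][y0:y0+90,x0:x0+w],None,fx=4.8,fy=4.8,interpolation=cv2.INTER_CUBIC))
cv2.imwrite("pics/final.png",np.hstack(ims))
```

```text
22.5167 [ 486.5929143  -443.22461954  174.51113872] [ 0.28599357  1.03652378 -0.30135085]
top 249 152 [[279.31303832 187.86941691]]
side 235 153 [[265.56677136 188.10047794]]
```

View pics/final.png

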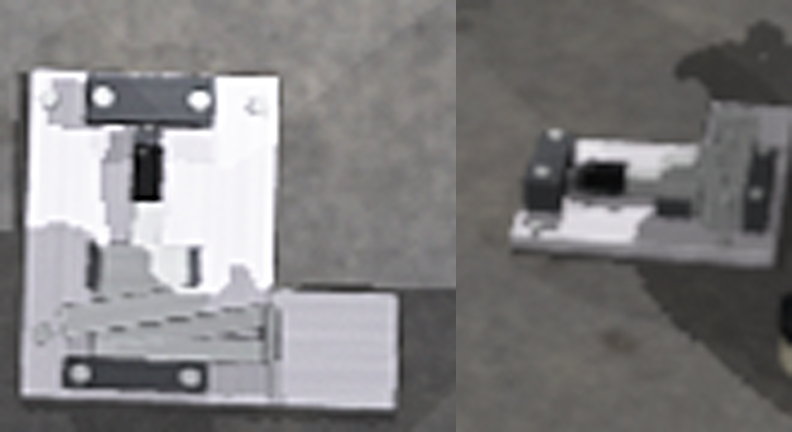

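The final views show the relay square between stop and bar at top-view crop (147,170), with the wedge driven in and staying there after release. Handing in.

```bash
python3 -c "
from bench import r
print(r.hand_in())"
```

```text
the job is handed in; nothing more can be done
None
```

The relay is clamped in the fixture and the job was handed in at about 22.5 s; no verdict is reported.

- **Placing:** I took the relay from its tray pocket and stood it on the nest. It touched the plate at the height the grasp predicted, and I released it with the bar open.
- **Clamping:** I pushed the wedge about 40 mm with the shut fingers. The push stayed at 2–5 N while it slid, then rose to a steady 16 N, and I backed straight off.
- **Last checks:** After release, the pictures showed the relay upright and square between stop and bar, and the wedge staying in. The can and coil were still in their pockets when I lifted the relay out. The arm was clear and read about 1 N or less. I did not measure the clamp force itself.

Two checks disagreed on the way:
- **Relay height:** Before placing, the side picture put the relay about 6 mm higher in the fingers than expected. The touch on the plate showed the expected height was right.
- **Wrist limit:** Joint 6 ran to its range limit on my first approach to the thumb plate. I backed off, turned half a turn and approached again; nothing was touched.

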